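# Touch-off check on three gauges

## Task

Run the arm's touch-off check: with the fingertips, gently touch down on the flat steel caps of the three footed pillar gauges in order of height, the shortest first, then the middle one, then the tallest. Press each cap straight down so lightly that it sinks about half-way (it stays where you leave it) and stays well short of the black collar. Do not pinch, lift, shift or tip the gauges, and leave everything else on the table alone.

Things in the scene. Friction and masses are not known exactly. Their poses are not given: they have to be found in the camera images.
- gauge_short: the short one of three alike touch-off gauges, 65 mm high with its cap fully up: a loose, upright, round stand of about 0.65 kg, steel foot 56 mm across and 12 mm thick, aluminium pillar 28 mm across, black collar 34 mm across whose top is 45 mm above the table, and on top a flat round steel cap 26 mm across and 6 mm thick on a 10 mm stem. Origin: centre of the underside, z up
- gauge_short_cap_top (a point): centre of the top face of the short gauge's cap, 65 mm above the table when fully up; it sinks with the cap
- gauge_short_cap (a joint): how far the short gauge's cap has sunk, in m: 0 fully up (as at the start), 0.014 down on the collar. About 4 N moves it straight down against friction; it has no spring and stays where it is left. A thin dark ring on the stem marks half-way, 0.007
- gauge_middle: the middle one of three alike touch-off gauges, 90 mm high with its cap fully up: a loose, upright, round stand of about 0.65 kg, steel foot 56 mm across and 12 mm thick, aluminium pillar 28 mm across, black collar 34 mm across whose top is 70 mm above the table, and on top a flat round steel cap 26 mm across and 6 mm thick on a 10 mm stem. Origin: centre of the underside, z up
- gauge_middle_cap_top (a point): centre of the top face of the middle gauge's cap, 90 mm above the table when fully up; it sinks with the cap
- gauge_middle_cap (a joint): how far the middle gauge's cap has sunk, in m: 0 fully up (as at the start), 0.014 down on the collar. About 4 N moves it straight down against friction; it has no spring and stays where it is left. A thin dark ring on the stem marks half-way, 0.007
- gauge_tall: the tall one of three alike touch-off gauges, 115 mm high with its cap fully up: a loose, upright, round stand of about 0.65 kg, steel foot 56 mm across and 12 mm thick, aluminium pillar 28 mm across, black collar 34 mm across whose top is 95 mm above the table, and on top a flat round steel cap 26 mm across and 6 mm thick on a 10 mm stem. Origin: centre of the underside, z up
- gauge_tall_cap_top (a point): centre of the top face of the tall gauge's cap, 115 mm above the table when fully up; it sinks with the cap
- gauge_tall_cap (a joint): how far the tall gauge's cap has sunk, in m: 0 fully up (as at the start), 0.014 down on the collar. About 4 N moves it straight down against friction; it has no spring and stays where it is left. A thin dark ring on the stem marks half-way, 0.007
- tape: bystander, loose, to be left alone: roll of brown tape lying flat, 60 mm across, 20 mm high. Origin: centre of its underside
- vial: bystander, loose, to be left alone: small white vial with screw cap, 22 mm across, 45 mm high, standing. Origin: centre of its underside
- slip_box: bystander, loose, to be left alone: small white box, 31x31x23 mm. Origin: centre of its underside
- mirror: bystander, loose, to be left alone: black square mirror mount, 38x48x48 mm. Origin: centre of its underside
- pen: bystander, loose, to be left alone: marker pen lying on the table, 124 mm long, 15 mm high. Origin: centre of its underside
- bare_post: bystander, loose, to be left alone: bare steel post without foot or cap, 13 mm across, 56 mm high, standing on end. Origin: centre of its underside

How it is judged:
By the outcome, as a careful person would: the job done as asked, in the order asked, and still so for the second after the job is handed in, with the robot touching nothing.
It also fails if it takes over 58 s, if anything falls off the work surface, if the arm or the gripper's body presses on something with over 40 N, if the wrist force passes 120 N, or if a joint passes its speed limit or range.

## Robot

A 6-joint arm with a two-finger parallel gripper is mounted at the origin on a cart in front of the work surface, level with it; the furniture and walls round the work are solid. World frame = base frame: x ahead of the robot, y to its left, z up, the work surface at z = 0. Lengths are in m, angles in rad, forces in N, time in s.
With the tool pointing down it reaches from about 0.375 to 0.975 m from the base axis. Payload 3.8 kg.
Tool frame: the origin (TCP) lies where the fingers leave the gripper's body, on its centre line; the fingertips stand 73 mm ahead of it and the grasp point (between the pads) lies 54 mm ahead of it; z points along the fingers, y is the line along which they close (so a half turn about z gives the same grasp; the last joint's range is limited). The gripper opens to 85 mm and grips with 20 to 120 N. Pads are 22 mm wide; open, the fingers measure 114 mm over their backs; the gripper's body (76 mm by 85 mm) begins 54 mm behind the grasp point. The pads swing forward as they close: fully open they stand 13 mm farther back than shut.
Start: joints at [-1.288, 0.264, 1.604, -0, 1.274, -0.037], TCP at [0.212, -0.641, 0.304] pointing down, gripper open.
Joint ranges: [-2.63, 2.63], [-0.94, 2.18], [0.31, 2.57], [-1.31, 4.45], [0, 2.66], [-2.55, 2.55]. Speed limits (rad/s): [2.57, 2.57, 3.14, 3.14, 3.14, 3.14].

## Interface

Orientations are given as a rotation vector (axis times angle).
In Python, from workcell import read_state, viewer, bot gives the robot as it stands.
- The arm moves only by the tool jog_arm, never from a script. Its argument "increments" is a list that holds one entry, the list of rows, each a list of 7 numbers: the shift along the tool's x, y, z in units of 30 mm (1.0 is 30 mm), then the turn, a rotation vector about the tool's x, y, z in units of 6 degrees (1.0 is 6 degrees), then the opening, from -1 (shut) to 1 (fully open). A call has exactly 5 rows; each row shifts and turns the commanded pose from where the row before left it, along the tool's axes as they then stand; what a row does not reach is not made up. A row lasts 1/12 s, in which the tool goes at most 41.7 mm and 7.16 degrees, less where a joint would pass 70% of its speed; a pose out of reach is approached as far as the arm can. A call is refused whole if a number of a shift passes 1 or a number of a turn 1, either way. A call with a gripper value outside its range is refused whole. The fingers move at their own pace and stop on an object; "force" is the grip in N (left out, the last holds). Time passes only in rows, so rows that do not move let the fingers close, or fill a call up. It gives the time, the measured TCP pose, the force, the opening and the grip force at its end, in the units of the state.
- read_state(): the state, without advancing time (a new reading comes with each control period).
- viewer.read_camera(name): name is "side" or "top" or "wrist"; returns (picture, depth): 400x640x3 uint8, blue, green, red; 400x640 float32, m along the optical axis (not along the pixel's ray), 0 where there is no reading.
- viewer.camera_params(name): a dict with "fx", "fy", "cx", "cy" (pixels), "R" (3x3) and "t" (3): a world point X has camera coordinates R X + t; the wrist camera has in their place "hand_eye" (4x4, takes a point from camera to tool coordinates, whose origin is the TCP and whose axes are the flange's). Camera axes: x right, y down, z forward; pixel columns grow to the right and rows downward; lengths in m; the calibration is good to about 2 mm. A picture is of the moment at which its call begins: read the wrist's pose just before it. camera_params takes no time and is no camera call.
- bot.finish_job(): hands the job in; it is judged then, once.
The state is a dict: "time": time; "q": joint angles; "joint_vel": joint speeds; "joint_torque": joint torques, N m; "tool_pos": TCP position; "tcp_rot": TCP orientation; "wrist_force": force on the tool from outside, world axes, zero at the start; "torque": the same for the moment, N m; "width": opening from 0.0 (shut) to 1.0 (fully open); "grip_force": force on a finger pad.
Only numpy, scipy, OpenCV 4.12 (cv2) and the standard library are available. Lean on these libraries where they do the work, as an engineer would, in place of code of your own. Each camera call takes 0.05 s, during which the arm holds its last target. There are 200 camera calls.

## Working session

There is one attempt and no reset: what is moved stays moved. The work goes in short steps, Python scripts to look and compute and a tool call to move; the robot and the scene stay as the last step left them, time stands still between calls to the robot, and variables do not carry over. Pictures are saved under pics/ and viewed, at most 10 in all, crops included, and the job is handed in when it is done.

Besides the shell and the picture viewer there is one more tool, called after "Emit:" by a JSON object that holds its "method" and its "body", one argument or row to a line. jog_arm: Moves the arm, as the interface text tells. Its arguments: {"type":"object","properties":{"increments":{"type":"array","items":{"type":"array","items":{"type":"array","items":{"type":"number"}}}},"force":{"type":"number"}},"required":["increments"]}

```bash
mkdir -p pics; ls; python3 - <<'E'
from workcell import read_state, viewer, bot
import cv2,numpy as np
s=read_state();print(s)
for n in("top","side"):
    p,d=viewer.read_camera(n);cv2.imwrite(f"pics/{n}0.png",p);np.save(f"{n}0.npy",d);print(n,viewer.camera_params(n))
print(viewer.camera_params("wrist"))
E
```

```text
pics
{'time': 0.0, 'q': array([-1.28789052e+00,  2.64754540e-01,  1.60540595e+00,  3.28214559e-05,
        1.27372986e+00, -3.68702073e-02]), 'joint_vel': array([ 0.00043337, -0.00021119, -0.00058744,  0.00135249, -0.00027298,
        0.00023264]), 'joint_torque': array([-1.11106514e-03, -5.15117168e+01, -3.67312932e+01, -3.70669122e-04,
        1.28168127e-02, -5.70332901e-06]), 'tool_pos': array([ 0.21204942, -0.64020532,  0.30254368]), 'tcp_rot': array([-3.09926936e+00, -4.99786961e-01,  3.93683403e-04]), 'wrist_force': array([ 0.10706026,  0.1996496 , -0.82611826]), 'torque': array([-0.00489266, -0.05851355,  0.02466225]), 'grip_force': 0.0, 'width': 1.0021538241579742}
top {'fx': 440.52340808468443, 'fy': 440.52340808468443, 'cx': 322.86578309491364, 'cy': 202.52759197345293, 'R': array([[ 1.94726543e-02, -9.99803917e-01,  3.59778523e-03],
       [-9.83638093e-01, -1.98021619e-02, -1.79064166e-01],
       [ 1.79100298e-01, -5.20639961e-05, -9.83830819e-01]]), 't': array([0.02366822, 0.52559973, 0.94992636])}
side {'fx': 456.48194423302476, 'fy': 456.48194423302476, 'cx': 320.0251399963493, 'cy': 197.76112862673025, 'R': array([[-0.89932299, -0.43701638,  0.01532445],
       [-0.25822827,  0.50246606, -0.82513394],
       [ 0.35289703, -0.74601913, -0.56472926]]), 't': array([0.47889784, 0.19861083, 0.93090772])}
{'fx': 298.31348845819764, 'fy': 298.31348845819764, 'cx': 321.24756606534584, 'cy': 196.82360629280143, 'hand_eye': array([[-1.22195963e-04, -9.48621721e-01, -3.16412415e-01,
         8.15127476e-02],
       [ 9.99999959e-01, -1.97568734e-04,  2.06129821e-04,
         1.10197013e-03],
       [-2.58052426e-04, -3.16412377e-01,  9.48621706e-01,
        -7.01396088e-02],
       [ 0.00000000e+00,  0.00000000e+00,  0.00000000e+00,
         1.00000000e+00]])}
```

View pics/top0.png

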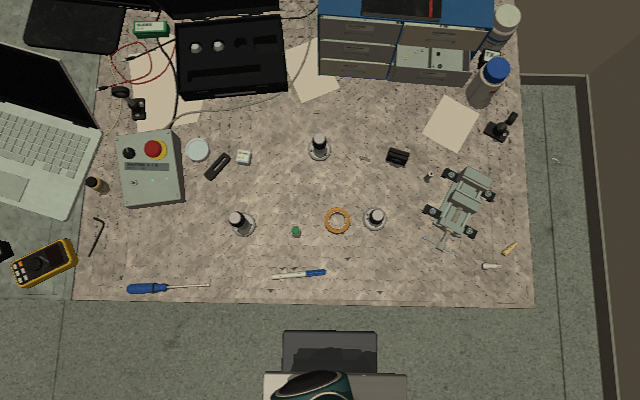

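View pics/side0.png

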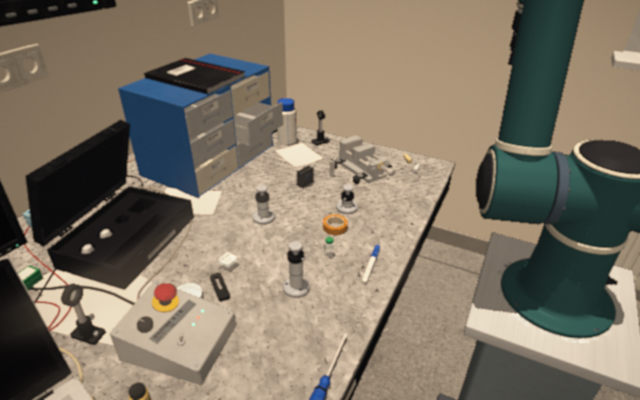

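The top view shows gauges at about (240,222), (320,146) and (375,217). The side view shows them at (296,270), which looks tall, (263,206), which looks middle, and (347,198), which looks short. Next I'll measure the caps from depth and from rays in both views.

```bash
cat > h.py <<'E'
import numpy as np
from scipy.spatial.transform import Rotation as Ro
def world(d,P,R=None,t=None):
    v,u=np.mgrid[:d.shape[0],:d.shape[1]]
    C=np.stack([(u-P["cx"])/P["fx"]*d,(v-P["cy"])/P["fy"]*d,d],-1)
    return (C-P["t"])@P["R"]
def ray(u,v,P,z):
    R=P["R"];c=-R.T@P["t"];r=R.T@np.array([(u-P["cx"])/P["fx"],(v-P["cy"])/P["fy"],1]);return c+r*(z-c[2])/r[2]
E
python3 - <<'E'
from h import *
from workcell import viewer
import cv2
W={"top":[(240,222),(320,146),(375,217)],"side":[(296,265),(263,206),(347,198)]}
H=[.115,.09,.065]
for n in W:
    P=viewer.camera_params(n);d=np.load(n+"0.npy");X=world(d,P);img=cv2.imread(f"pics/{n}0.png")
    tiles=[]
    for (u,v),h in zip(W[n],H):
        s=np.s_[v-32:v+32,u-26:u+26];x=X[s].reshape(-1,3);ok=d[s].ravel()>0
        z=x[ok,2];m=ok&(abs(x[:,2]-h)<.007);f=ok&(x[:,2]>.02)
        print(n,h,"zpct",np.percentile(z,[5,50,98,99.5]).round(3),m.sum(),"cap",np.median(x[m],0).round(4),((x[m].max(0)+x[m].min(0))/2).round(4),"ext",np.ptp(x[m],0).round(3),"body",np.median(x[f],0).round(4))
        tiles.append(cv2.resize(img[v-32:v+32,u-26:u+26],None,fx=5,fy=5,interpolation=cv2.INTER_NEAREST))
    if n=="top":T=np.hstack(tiles)
    else:T2=np.hstack(tiles)
cv2.imwrite("pics/z.png",cv2.resize(np.vstack([T,T2]),(700,575)))
E
```

```text
top 0.115 zpct [-0.005 -0.002  0.112  0.115] 117 cap [0.4783 0.2199 0.1128] [0.4774 0.2203 0.1125] ext [0.024 0.026 0.009] body [0.4742 0.2152 0.0943]
top 0.09 zpct [-0.005 -0.002  0.087  0.09 ] 103 cap [0.6634 0.0476 0.0877] [0.6637 0.0467 0.0877] ext [0.025 0.025 0.008] body [0.6569 0.0458 0.069 ]
top 0.065 zpct [-0.005 -0.002  0.062  0.065] 105 cap [ 0.4968 -0.0866  0.0632] [ 0.4978 -0.0865  0.063 ] ext [0.025 0.023 0.008] body [ 0.4944 -0.0841  0.0607]
side 0.115 zpct [-0.001  0.002  0.115  0.117] 120 cap [0.4783 0.2219 0.1153] [0.4792 0.2207 0.1134] ext [0.025 0.025 0.01 ] body [0.4745 0.2285 0.0831]
side 0.09 zpct [-0.001  0.001  0.083  0.092] 67 cap [0.6633 0.0495 0.0907] [0.6638 0.0472 0.0892] ext [0.023 0.026 0.008] body [0.66   0.0532 0.0651]
side 0.065 zpct [-0.001  0.002  0.054  0.066] 64 cap [ 0.4974 -0.0842  0.0655] [ 0.498  -0.0864  0.0636] ext [0.026 0.027 0.009] body [ 0.4992 -0.0836  0.0299]
```

View pics/z.png

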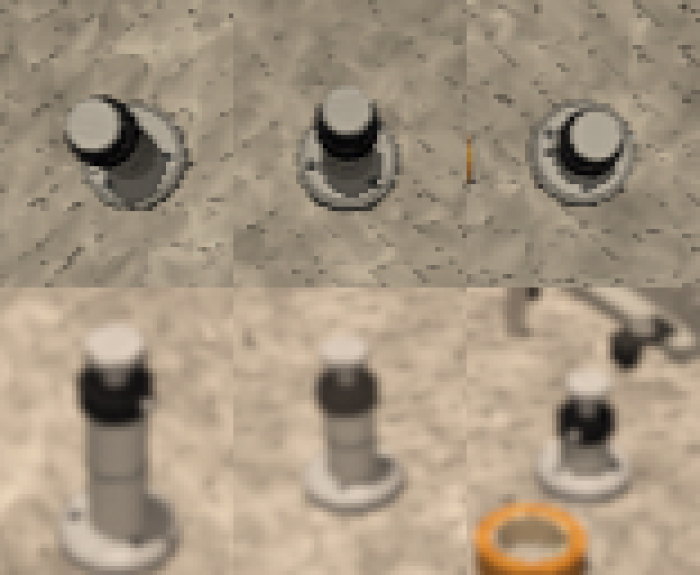

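The three caps agree in both views to about 2 mm: tall at (0.478, 0.2205), middle at (0.6638, 0.047) and short at (0.498, -0.0865). Heights match, and none has moved. I'll check clearance along the path and compute the first shifts.

```bash
cat >> h.py <<'E'
G={"s":(.498,-.0865,.065),"m":(.6638,.047,.09),"t":(.478,.2205,.115)}
def go(k,tipz,tip=.073):
    """remaining shift of the TCP in tool axes, units of 30 mm, so the tips stand at tipz over gauge k"""
    from workcell import read_state
    s=read_state();R=Ro.from_rotvec(s["tcp_rot"]).as_matrix()
    d=np.array([G[k][0],G[k][1],tipz])-(s["tool_pos"]+tip*R[:,2])
    print("t",round(s["time"],2),"tcp",s["tool_pos"].round(4),"zaxis",R[:,2].round(4),"F",s["wrist_force"].round(2),"w",round(s["width"],3),"d mm",(d*1e3).round(1),"units",(R.T@d/.03).round(3))
    return R
E
python3 - <<'E'
from h import *
from workcell import viewer
R=go("s",.11);print(R.round(3))
P=viewer.camera_params("top");X=world(np.load("top0.npy"),P).reshape(-1,3)
for a,b in(((.212,-.641),(.498,-.0865)),((.498,-.0865),(.6638,.047)),((.6638,.047),(.478,.2205))):
    a=np.array(a);b=np.array(b);e=(b-a);L=np.hypot(*e);e/=L
    r=X[:,:2]-a;s=r@e;n=abs(r@[-e[1],e[0]]);m=(s>-.06)&(s<L+.06)&(n<.07)
    i=np.where(m)[0];j=i[np.argsort(-X[i,2])[:400:60]];print(X[j].round(3).tolist())
E
```

```text
t 0.1 tcp [ 0.2121 -0.6403  0.3027] zaxis [-6.e-04  2.e-03 -1.e+00] F [-0.28  0.65 -0.36] w 0.999 d mm [ 286.   553.6 -119.7] units [ 14.851 -14.513   4.02 ]
[[ 0.949  0.314 -0.001]
 [ 0.314 -0.949  0.002]
 [ 0.    -0.002 -1.   ]]
[[0.502, -0.079, 0.067], [0.49, -0.095, 0.063], [0.504, -0.094, 0.06], [0.469, -0.251, 0.058], [0.476, -0.256, 0.057], [0.481, -0.263, 0.056], [0.463, -0.27, 0.054]]
[[0.667, 0.037, 0.092], [0.673, 0.039, 0.087], [0.656, 0.036, 0.068], [0.508, -0.091, 0.065], [0.655, 0.059, 0.063], [0.485, -0.084, 0.046], [0.514, -0.087, 0.041]]
[[0.478, 0.215, 0.117], [0.489, 0.216, 0.113], [0.466, 0.216, 0.097], [0.466, 0.23, 0.091], [0.659, 0.045, 0.088], [0.655, 0.039, 0.085], [0.654, 0.039, 0.067]]
```

Emit:
{"method": "jog_arm", "body": {
  "increments": [
    [[0.5, -0.5, 0, 0, 0, 0, -1], [0.95, -0.93, 0, 0, 0, 0, -1], [0.95, -0.93, 0, 0, 0, 0, -1], [0.95, -0.93, 0, 0, 0, 0, -1], [0.95, -0.93, 0, 0, 0, 0, -1]]
  ]
}}

```text
time: 0.52
tool_pos: [0.295, -0.4782, 0.3031]
tcp_rot: [-3.101, -0.498, 0.0]
wrist_force: [0.1, -0.4, 0.4]
width: 0.297
grip_force: 0.0
```

Emit:
{"method": "jog_arm", "body": {
  "increments": [
    [[0.95, -0.93, 0, 0, 0, 0, -1], [0.95, -0.93, 0, 0, 0, 0, -1], [0.95, -0.93, 0, 0, 0, 0, -1], [0.95, -0.93, 0, 0, 0, 0, -1], [0.95, -0.93, 0, 0, 0, 0, -1]]
  ]
}}

```text
time: 0.93
tool_pos: [0.3865, -0.3008, 0.3035]
tcp_rot: [-3.101, -0.499, 0.0]
wrist_force: [0.4, 0.2, 0.5]
width: -0.0
grip_force: 0.0
```

Emit:
{"method": "jog_arm", "body": {
  "increments": [
    [[0.95, -0.93, 0, 0, 0, 0, -1], [0.95, -0.93, 0, 0, 0, 0, -1], [0.95, -0.93, 0, 0, 0, 0, -1], [0.7, -0.7, 0.5, 0, 0, 0, -1], [0.3, -0.3, 0.7, 0, 0, 0, -1]]
  ]
}}

```text
time: 1.35
tool_pos: [0.4627, -0.1558, 0.2697]
tcp_rot: [3.099, 0.505, 0.008]
wrist_force: [-0.3, -0.1, -0.7]
width: 0.003
grip_force: 0.0
```

```bash
python3 -c "
from h import *;print(go('s',.09))"
```

```text
t 1.35 tcp [ 0.4627 -0.1558  0.2697] zaxis [ 5.4e-03 -5.0e-04 -1.0e+00] F [-0.31 -0.08 -0.73] w 0.003 d mm [  35.    69.3 -106.7] units [ 1.82  -1.829  3.561]
[[ 9.48348433e-01  3.17185049e-01  5.37523356e-03]
 [ 3.17192305e-01 -9.48361090e-01 -5.33278187e-04]
 [ 4.92851449e-03  2.21071626e-03 -9.99985411e-01]]
```

Emit:
{"method": "jog_arm", "body": {
  "increments": [
    [[0.6, -0.6, 0.6, 0, 0, 0, -1], [0.5, -0.5, 0.6, 0, 0, 0, -1], [0.2, -0.2, 0.5, 0, 0, 0, -1], [0, 0, 0, 0, 0, 0, -1], [0, 0, 0, 0, 0, 0, -1]]
  ]
}}

```text
time: 1.77
tool_pos: [0.484, -0.1087, 0.2157]
tcp_rot: [-3.1, -0.502, 0.005]
wrist_force: [-0.1, -0.3, 0.5]
width: 0.002
grip_force: 0.0
```

```bash
python3 -c "
from h import *;go('s',.08)
from workcell import viewer,read_state
import cv2
p,d=viewer.read_camera('wrist');cv2.imwrite('pics/w1.png',p);np.save('w1.npy',d)"
```

```text
t 1.77 tcp [ 0.484  -0.1087  0.2157] zaxis [-3.3e-03  5.0e-04 -1.0e+00] F [-0.06 -0.3   0.49] w 0.002 d mm [ 14.2  22.2 -62.7] units [ 0.689 -0.55   2.089]
```

View pics/w1.png

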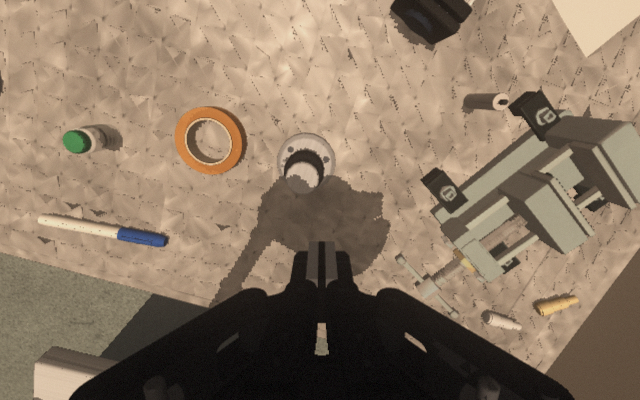

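The wrist view shows the short cap at about (302,170) and the shut fingertips at about (321,245), with clear space around them.

Emit:
{"method": "jog_arm", "body": {
  "increments": [
    [[0.3, -0.25, 0.6, 0, 0, 0, -1], [0.3, -0.25, 0.6, 0, 0, 0, -1], [0.09, -0.05, 0.5, 0, 0, 0, -1], [0, 0, 0.2, 0, 0, 0, -1], [0, 0, 0, 0, 0, 0, -1]]
  ]
}}

```text
time: 2.23
tool_pos: [0.4987, -0.0878, 0.1594]
tcp_rot: [-3.101, -0.499, 0.003]
wrist_force: [-0.4, -0.1, 0.5]
width: 0.001
grip_force: 0.0
```

```bash
python3 -c "
from h import *;R=go('s',.065)
from workcell import viewer,read_state
p=viewer.camera_params('wrist');s=read_state();im,d=viewer.read_camera('wrist')
C=p['hand_eye'];W=R@C[:3,:3]
Q=dict(p,R=W.T,t=-W.T@(s['tool_pos']+R@C[:3,3]))
X=world(d,Q);T=(X-s['tool_pos'])@R
k=(d>0)&(abs(T[...,0])<.02)&(abs(T[...,1])<.03)&(T[...,2]>.0)&(T[...,2]<.08)
print('tip',np.percentile(T[k],[2,50,98],axis=0).round(4).tolist(),np.percentile(T[k][:,2],[90,99,99.9]))
k=(d>0)&(abs(X[...,2]-.065)<.004)&(np.hypot(X[...,0]-.498,X[...,1]+.0865)<.025)
print('cap',k.sum(),X[k].min(0),X[k].max(0))
"
```

```text
t 2.23 tcp [ 0.4987 -0.0878  0.1594] zaxis [-1.7e-03  1.0e-04 -1.0e+00] F [-0.4  -0.13  0.51] w 0.001 d mm [ -0.6   1.3 -21.4] units [-0.004 -0.046  0.713]
tip [[-0.008, -0.0292, 0.001], [0.0113, -0.0005, 0.0182], [0.0176, 0.0291, 0.0621]] [0.04707933 0.0647125  0.06856204]
cap 1012 [ 0.49019177 -0.1010979   0.06104819] [ 0.51394737 -0.07598209  0.0669047 ]
```

Emit:
{"method": "jog_arm", "body": {
  "increments": [
    [[0, -0.03, 0.2, 0, 0, 0, -1], [0, 0, 0.15, 0, 0, 0, -1], [0, 0, 0.1, 0, 0, 0, -1], [0, 0, 0.05, 0, 0, 0, -1], [0, 0, 0, 0, 0, 0, -1]]
  ]
}}

```text
time: 2.7
tool_pos: [0.4989, -0.0863, 0.1446]
tcp_rot: [-3.101, -0.5, 0.001]
wrist_force: [0.3, 0.3, -0.2]
width: 0.0
grip_force: 0.0
```

Emit:
{"method": "jog_arm", "body": {
  "increments": [
    [[0, 0, 0.05, 0, 0, 0, -1], [0, 0, 0.05, 0, 0, 0, -1], [0, 0, 0, 0, 0, 0, -1], [0, 0, 0, 0, 0, 0, -1], [0, 0, 0, 0, 0, 0, -1]]
  ]
}}

```text
time: 3.12
tool_pos: [0.4992, -0.0862, 0.142]
tcp_rot: [3.101, 0.5, 0.0]
wrist_force: [0.5, 0.5, 0.2]
width: -0.001
grip_force: 0.0
```

Emit:
{"method": "jog_arm", "body": {
  "increments": [
    [[0, 0, 0.02, 0, 0, 0, -1], [0, 0, 0.02, 0, 0, 0, -1], [0, 0, 0.02, 0, 0, 0, -1], [0, 0, 0.02, 0, 0, 0, -1], [0, 0, 0.02, 0, 0, 0, -1]]
  ]
}}

```text
time: 3.53
tool_pos: [0.4991, -0.0862, 0.1388]
tcp_rot: [-3.101, -0.5, 0.0]
wrist_force: [-1.4, -0.0, 0.2]
width: -0.0
grip_force: 0.0
```

Emit:
{"method": "jog_arm", "body": {
  "increments": [
    [[0, 0, 0.02, 0, 0, 0, -1], [0, 0, 0.02, 0, 0, 0, -1], [0, 0, 0.02, 0, 0, 0, -1], [0, 0, 0.02, 0, 0, 0, -1], [0, 0, 0.02, 0, 0, 0, -1]]
  ]
}}

```text
time: 3.95
tool_pos: [0.4991, -0.0863, 0.1361]
tcp_rot: [3.101, 0.5, -0.0]
wrist_force: [-2.5, 1.1, 3.1]
width: -0.002
grip_force: 2.0
```

Contact is confirmed close to the predicted TCP height of 0.138. I'll continue gently to about 0.131.

Emit:
{"method": "jog_arm", "body": {
  "increments": [
    [[0, 0, 0.02, 0, 0, 0, -1], [0, 0, 0.02, 0, 0, 0, -1], [0, 0, 0.02, 0, 0, 0, -1], [0, 0, 0.02, 0, 0, 0, -1], [0, 0, 0.02, 0, 0, 0, -1]]
  ]
}}

```text
time: 4.37
tool_pos: [0.4991, -0.0863, 0.1329]
tcp_rot: [3.101, 0.5, 0.0]
wrist_force: [-2.2, -0.6, 4.2]
width: -0.0
grip_force: 2.0
```

Emit:
{"method": "jog_arm", "body": {
  "increments": [
    [[0, 0, 0.02, 0, 0, 0, -1], [0, 0, 0, 0, 0, 0, -1], [0, 0, 0, 0, 0, 0, -1], [0, 0, 0, 0, 0, 0, -1], [0, 0, 0, 0, 0, 0, -1]]
  ]
}}

```text
time: 4.78
tool_pos: [0.4991, -0.0863, 0.1321]
tcp_rot: [3.102, 0.5, 0.0]
wrist_force: [-0.7, -0.2, 3.0]
width: 0.002
grip_force: 0.9
```

```bash
python3 - <<'E'
from h import *
go('s',.058)
from workcell import viewer
import cv2
p,d=viewer.read_camera("side");a=cv2.imread("pics/side0.png")
c=lambda i:cv2.resize(i[165:225,317:377],None,fx=6,fy=6,interpolation=cv2.INTER_NEAREST)
cv2.imwrite("pics/s1.png",np.hstack([c(a),c(p)]))
E
```

```text
t 4.78 tcp [ 0.4991 -0.0863  0.1321] zaxis [ 0.  0. -1.] F [-0.66 -0.19  3.05] w 0.002 d mm [-1.1 -0.2 -1.1] units [-0.038 -0.004  0.038]
```

View pics/s1.png

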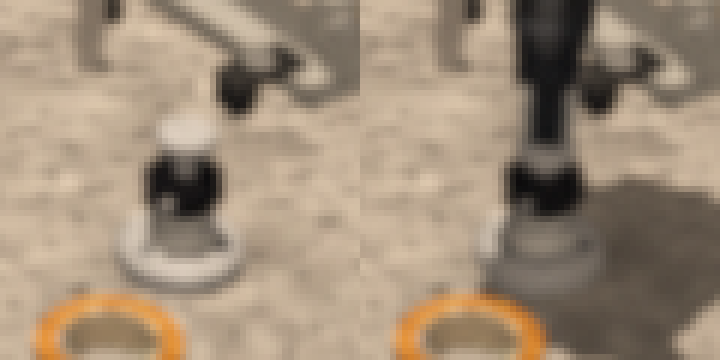

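The cap has sunk part way: its front face now sits at about (540,155) in the right crop, still above the collar. I'll lift off and measure it unobstructed before deciding on more.

Emit:
{"method": "jog_arm", "body": {
  "increments": [
    [[0, 0, -0.1, 0, 0, 0, -1], [0, 0, -0.4, 0, 0, 0, -1], [0, 0, -0.8, 0, 0, 0, -1], [0, 0, -0.5, 0, 0, 0, -1], [0, 0, -0.2, 0, 0, 0, -1]]
  ]
}}

```text
time: 5.25
tool_pos: [0.5009, -0.0866, 0.1958]
tcp_rot: [3.1, 0.5, 0.008]
wrist_force: [0.8, -0.4, 1.3]
width: -0.003
grip_force: 0.0
```

```bash
cat >> h.py <<'E'
def sink(k,n="side"):
    """cap top height now against the start picture, from depth near the cap"""
    from workcell import viewer,read_state
    P=dict(viewer.camera_params(n))
    out=[]
    if n!="wrist":
        src=[np.load(n+"0.npy")]+[viewer.read_camera(n)[1] for _ in range(3)]
    else:
        s=read_state();R=Ro.from_rotvec(s["tcp_rot"]).as_matrix();C=P["hand_eye"];W=R@C[:3,:3]
        P.update(R=W.T,t=-W.T@(s["tool_pos"]+R@C[:3,3]));src=[viewer.read_camera(n)[1] for _ in range(3)]
    for d in src:
        X=world(d,P);q=X[(d>0)&(np.hypot(X[...,0]-G[k][0],X[...,1]-G[k][1])<.011)&(X[...,2]>G[k][2]-.018)&(X[...,2]<G[k][2]+.01)]
        h,e=np.histogram(q[:,2],np.arange(G[k][2]-.018,G[k][2]+.0101,.002));out.append((len(q),round(float(np.median(q[:,2])),4),h.tolist()))
    for o in out:print(n,o)
E
python3 -c "
from h import *;R=go('s',.1);sink('s','wrist');sink('s','top');sink('s','side')"
```

```text
t 5.25 tcp [ 0.5009 -0.0866  0.1958] zaxis [ 0.0052 -0.0011 -1.    ] F [ 0.8  -0.4   1.26] w -0.003 d mm [ -3.3   0.2 -22.8] units [-0.105 -0.044  0.758]
wrist (577, 0.0595, [0, 0, 0, 0, 1, 124, 450, 2, 0, 0, 0, 0, 0, 0])
wrist (574, 0.0594, [0, 0, 0, 0, 1, 169, 401, 3, 0, 0, 0, 0, 0, 0])
wrist (564, 0.0609, [4, 0, 0, 0, 1, 1, 326, 232, 0, 0, 0, 0, 0, 0])
top (75, 0.0632, [0, 0, 0, 0, 0, 0, 9, 24, 33, 8, 1, 0, 0, 0])
top (15, 0.0575, [0, 0, 0, 2, 4, 6, 3, 0, 0, 0, 0, 0, 0, 0])
top (14, 0.0573, [0, 0, 0, 1, 4, 7, 2, 0, 0, 0, 0, 0, 0, 0])
top (13, 0.0573, [0, 0, 0, 1, 4, 8, 0, 0, 0, 0, 0, 0, 0, 0])
side (58, 0.0651, [7, 2, 4, 1, 0, 1, 2, 3, 8, 24, 6, 0, 0, 0])
side (43, 0.0604, [3, 1, 0, 0, 2, 4, 19, 14, 0, 0, 0, 0, 0, 0])
side (45, 0.0599, [5, 1, 0, 0, 5, 6, 17, 11, 0, 0, 0, 0, 0, 0])
side (42, 0.0599, [5, 0, 0, 1, 4, 1, 23, 8, 0, 0, 0, 0, 0, 0])
```

The short cap has sunk about 5.1 to 5.9 mm, which is a bit shy. I'll go back down and add about 1.2 mm, to TCP 0.1308.

Emit:
{"method": "jog_arm", "body": {
  "increments": [
    [[-0.05, 0, 0.6, 0, 0, 0, -1], [0, 0, 0.6, 0, 0, 0, -1], [0, 0, 0.4, 0, 0, 0, -1], [0, 0, 0.2, 0, 0, 0, -1], [0, 0, 0, 0, 0, 0, -1]]
  ]
}}

```text
time: 6.12
tool_pos: [0.4963, -0.0864, 0.1362]
tcp_rot: [-3.1, -0.5, 0.006]
wrist_force: [-0.2, -1.0, -0.3]
width: 0.001
grip_force: 0.0
```

Emit:
{"method": "jog_arm", "body": {
  "increments": [
    [[0, 0, 0, 0, 0, 0, -1], [0, 0, 0, 0, 0, 0, -1], [0, 0, 0, 0, 0, 0, -1], [0, 0, 0, 0, 0, 0, -1], [0, 0, 0, 0, 0, 0, -1]]
  ]
}}

```text
time: 6.53
tool_pos: [0.4982, -0.0868, 0.139]
tcp_rot: [3.101, 0.5, 0.002]
wrist_force: [-0.6, -0.5, -0.1]
width: -0.0
grip_force: 0.0
```

Emit:
{"method": "jog_arm", "body": {
  "increments": [
    [[0, 0, 0.05, 0, 0, 0, -1], [0, 0, 0.05, 0, 0, 0, -1], [0, 0, 0.04, 0, 0, 0, -1], [0, 0, 0.03, 0, 0, 0, -1], [0, 0, 0.02, 0, 0, 0, -1]]
  ]
}}

```text
time: 6.95
tool_pos: [0.4975, -0.0867, 0.1323]
tcp_rot: [-3.101, -0.5, 0.001]
wrist_force: [0.0, -0.9, 0.2]
width: -0.003
grip_force: 0.0
```

Emit:
{"method": "jog_arm", "body": {
  "increments": [
    [[0, 0, 0.02, 0, 0, 0, -1], [0, 0, 0.01, 0, 0, 0, -1], [0, 0, 0.01, 0, 0, 0, -1], [0, 0, 0, 0, 0, 0, -1], [0, 0, 0, 0, 0, 0, -1]]
  ]
}}

```text
time: 7.37
tool_pos: [0.4976, -0.0867, 0.1315]
tcp_rot: [-3.101, -0.5, 0.0]
wrist_force: [-2.6, 0.2, 3.9]
width: 0.002
grip_force: 1.9
```

Emit:
{"method": "jog_arm", "body": {
  "increments": [
    [[0, 0, 0.01, 0, 0, 0, -1], [0, 0, 0.01, 0, 0, 0, -1], [0, 0, 0, 0, 0, 0, -1], [0, 0, 0, 0, 0, 0, -1], [0, 0, 0, 0, 0, 0, -1]]
  ]
}}

```text
time: 7.78
tool_pos: [0.4976, -0.0867, 0.1307]
tcp_rot: [-3.101, -0.5, 0.0]
wrist_force: [-1.9, 0.9, 3.4]
width: -0.002
grip_force: 1.9
```

Emit:
{"method": "jog_arm", "body": {
  "increments": [
    [[0, 0, -0.1, 0, 0, 0, -1], [0, 0, -0.5, 0, 0, 0, -1], [0, 0, -0.8, 0, 0, 0, -1], [0, 0, -0.8, 0, 0, 0, -1], [0, 0, -0.4, 0, 0, 0, -1]]
  ]
}}

```text
time: 8.2
tool_pos: [0.4993, -0.0871, 0.2116]
tcp_rot: [3.1, 0.5, 0.007]
wrist_force: [0.9, -0.8, 0.2]
width: 0.0
grip_force: 0.0
```

```bash
python3 -c "
from h import *;sink('s','top');sink('s','side');go('m',.11)"
```

```text
top (75, 0.0632, [0, 0, 0, 0, 0, 0, 9, 24, 33, 8, 1, 0, 0, 0])
top (16, 0.0568, [0, 0, 0, 3, 6, 5, 2, 0, 0, 0, 0, 0, 0, 0])
top (17, 0.0568, [0, 0, 0, 3, 7, 5, 2, 0, 0, 0, 0, 0, 0, 0])
top (17, 0.056, [0, 0, 1, 4, 7, 5, 0, 0, 0, 0, 0, 0, 0, 0])
side (58, 0.0651, [7, 2, 4, 1, 0, 1, 2, 3, 8, 24, 6, 0, 0, 0])
side (44, 0.0585, [3, 0, 1, 3, 6, 15, 13, 3, 0, 0, 0, 0, 0, 0])
side (44, 0.0589, [1, 1, 2, 2, 5, 15, 16, 2, 0, 0, 0, 0, 0, 0])
side (47, 0.0586, [4, 0, 2, 3, 7, 13, 15, 3, 0, 0, 0, 0, 0, 0])
t 8.5 tcp [ 0.4967 -0.0865  0.207 ] zaxis [-2.8e-03  6.0e-04 -1.0e+00] F [-0.    0.46 -0.45] w -0.001 d mm [167.3 133.5 -24. ] units [ 6.696 -2.468  0.788]
```

The short cap is down about 6.5 to 7 mm. On to the middle one.

Emit:
{"method": "jog_arm", "body": {
  "increments": [
    [[0.4, -0.15, 0, 0, 0, 0, -1], [0.9, -0.34, 0, 0, 0, 0, -1], [1, -0.37, 0, 0, 0, 0, -1], [1, -0.37, 0, 0, 0, 0, -1], [1, -0.37, 0, 0, 0, 0, -1]]
  ]
}}

```text
time: 8.92
tool_pos: [0.6059, 0.0009, 0.2072]
tcp_rot: [-3.101, -0.499, 0.003]
wrist_force: [-0.1, -0.6, -0.2]
width: -0.004
grip_force: 0.0
```

Emit:
{"method": "jog_arm", "body": {
  "increments": [
    [[1, -0.37, 0, 0, 0, 0, -1], [0.8, -0.3, 0, 0, 0, 0, -1], [0.4, -0.15, 0, 0, 0, 0, -1], [0.2, -0.05, 0, 0, 0, 0, -1], [0, 0, 0, 0, 0, 0, -1]]
  ]
}}

```text
time: 9.33
tool_pos: [0.6655, 0.0476, 0.2074]
tcp_rot: [-3.101, -0.502, 0.003]
wrist_force: [-1.4, -0.8, -0.3]
width: -0.002
grip_force: 0.0
```

Emit:
{"method": "jog_arm", "body": {
  "increments": [
    [[0, 0, 0, 0, 0, 0, -1], [0, 0, 0, 0, 0, 0, -1], [0, 0, 0, 0, 0, 0, -1], [0, 0, 0, 0, 0, 0, -1], [0, 0, 0, 0, 0, 0, -1]]
  ]
}}

```text
time: 9.75
tool_pos: [0.6648, 0.0461, 0.2091]
tcp_rot: [3.102, 0.499, 0.0]
wrist_force: [-0.8, -0.3, 0.1]
width: 0.001
grip_force: 0.0
```

```bash
cat >> h.py <<'E'
def wcap(k):
    from workcell import viewer,read_state
    p=viewer.camera_params('wrist');s=read_state();im,d=viewer.read_camera('wrist');R=Ro.from_rotvec(s["tcp_rot"]).as_matrix()
    C=p['hand_eye'];W=R@C[:3,:3]
    X=world(d,dict(p,R=W.T,t=-W.T@(s['tool_pos']+R@C[:3,3])))
    m=(d>0)&(abs(X[...,2]-G[k][2])<.004)&(np.hypot(X[...,0]-G[k][0],X[...,1]-G[k][1])<.025)
    print('wrist cap',m.sum(),X[m].min(0).round(4),X[m].max(0).round(4),"mid",((X[m].min(0)+X[m].max(0))/2).round(4))
E
python3 -c "
from h import *;wcap('m');go('m',.104)"
```

```text
wrist cap 1040 [0.6553 0.0318 0.086 ] [0.6808 0.0572 0.0919] mid [0.6681 0.0445 0.089 ]
t 9.8 tcp [0.6649 0.0463 0.2091] zaxis [ 3.e-04  0.e+00 -1.e+00] F [-0.01 -0.   -0.32] w -0.002 d mm [ -1.1   0.7 -32.1] units [-0.028 -0.035  1.07 ]
```

Emit:
{"method": "jog_arm", "body": {
  "increments": [
    [[0, 0, 0.4, 0, 0, 0, -1], [0, 0, 0.4, 0, 0, 0, -1], [0, 0, 0.25, 0, 0, 0, -1], [0, 0, 0.15, 0, 0, 0, -1], [0, 0, 0.05, 0, 0, 0, -1]]
  ]
}}

```text
time: 10.22
tool_pos: [0.6639, 0.0468, 0.1687]
tcp_rot: [-3.101, -0.5, 0.006]
wrist_force: [0.3, -0.5, 0.0]
width: -0.006
grip_force: 0.0
```

Emit:
{"method": "jog_arm", "body": {
  "increments": [
    [[0, 0, 0, 0, 0, 0, -1], [0, 0, 0, 0, 0, 0, -1], [0, 0, 0, 0, 0, 0, -1], [0, 0, 0, 0, 0, 0, -1], [0, 0, 0, 0, 0, 0, -1]]
  ]
}}

```text
time: 10.63
tool_pos: [0.6656, 0.0468, 0.1719]
tcp_rot: [3.101, 0.5, 0.002]
wrist_force: [-0.5, -0.3, -0.3]
width: -0.003
grip_force: 0.0
```

Emit:
{"method": "jog_arm", "body": {
  "increments": [
    [[0, 0, 0.06, 0, 0, 0, -1], [0, 0, 0.06, 0, 0, 0, -1], [0, 0, 0.05, 0, 0, 0, -1], [0, 0, 0.04, 0, 0, 0, -1], [0, 0, 0.02, 0, 0, 0, -1]]
  ]
}}

```text
time: 11.05
tool_pos: [0.665, 0.0468, 0.1639]
tcp_rot: [-3.101, -0.5, 0.001]
wrist_force: [-0.9, 0.6, 0.3]
width: 0.001
grip_force: 0.0
```

Emit:
{"method": "jog_arm", "body": {
  "increments": [
    [[0, 0, 0.02, 0, 0, 0, -1], [0, 0, 0.02, 0, 0, 0, -1], [0, 0, 0.02, 0, 0, 0, -1], [0, 0, 0.02, 0, 0, 0, -1], [0, 0, 0.02, 0, 0, 0, -1]]
  ]
}}

```text
time: 11.47
tool_pos: [0.6653, 0.0468, 0.162]
tcp_rot: [3.101, 0.5, 0.0]
wrist_force: [-2.3, 0.7, 3.8]
width: -0.003
grip_force: 2.0
```

Emit:
{"method": "jog_arm", "body": {
  "increments": [
    [[0, 0, 0.02, 0, 0, 0, -1], [0, 0, 0.02, 0, 0, 0, -1], [0, 0, 0.02, 0, 0, 0, -1], [0, 0, 0.02, 0, 0, 0, -1], [0, 0, 0.02, 0, 0, 0, -1]]
  ]
}}

```text
time: 11.88
tool_pos: [0.6653, 0.0468, 0.1585]
tcp_rot: [3.101, 0.5, 0.0]
wrist_force: [-0.8, -0.0, 4.3]
width: 0.003
grip_force: 2.0
```

Now 2.5 mm more to 0.156.

Emit:
{"method": "jog_arm", "body": {
  "increments": [
    [[0, 0, 0.02, 0, 0, 0, -1], [0, 0, 0.02, 0, 0, 0, -1], [0, 0, 0.02, 0, 0, 0, -1], [0, 0, 0.01, 0, 0, 0, -1], [0, 0, 0, 0, 0, 0, -1]]
  ]
}}

```text
time: 12.3
tool_pos: [0.6653, 0.0468, 0.1561]
tcp_rot: [-3.102, -0.5, -0.0]
wrist_force: [0.1, -0.3, 4.3]
width: 0.004
grip_force: 1.5
```

Emit:
{"method": "jog_arm", "body": {
  "increments": [
    [[0, 0, 0, 0, 0, 0, -1], [0, 0, 0, 0, 0, 0, -1], [0, 0, 0, 0, 0, 0, -1], [0, 0, 0, 0, 0, 0, -1], [0, 0, 0, 0, 0, 0, -1]]
  ]
}}

```text
time: 12.72
tool_pos: [0.6652, 0.0468, 0.1562]
tcp_rot: [-3.102, -0.5, -0.0]
wrist_force: [0.0, 0.3, 1.2]
width: -0.001
grip_force: 1.0
```

Emit:
{"method": "jog_arm", "body": {
  "increments": [
    [[0, 0, -0.1, 0, 0, 0, -1], [0, 0, -0.5, 0, 0, 0, -1], [0, 0, -0.9, 0, 0, 0, -1], [0, 0, -0.7, 0, 0, 0, -1], [0, 0, -0.4, 0, 0, 0, -1]]
  ]
}}

```text
time: 13.13
tool_pos: [0.6663, 0.0468, 0.237]
tcp_rot: [3.101, 0.5, 0.005]
wrist_force: [0.2, -0.1, -0.2]
width: -0.001
grip_force: 0.0
```

```bash
python3 -c "
from h import *;sink('m','top');sink('m','side');go('t',.155)"
```

```text
top (76, 0.0879, [0, 0, 0, 0, 0, 2, 6, 32, 24, 12, 0, 0, 0, 0])
top (0, nan, [0, 0, 0, 0, 0, 0, 0, 0, 0, 0, 0, 0, 0, 0])
top (0, nan, [0, 0, 0, 0, 0, 0, 0, 0, 0, 0, 0, 0, 0, 0])
top (0, nan, [0, 0, 0, 0, 0, 0, 0, 0, 0, 0, 0, 0, 0, 0])
side (60, 0.09, [4, 5, 3, 3, 1, 0, 2, 3, 8, 23, 8, 0, 0, 0])
side (51, 0.0842, [5, 0, 1, 2, 4, 10, 26, 3, 0, 0, 0, 0, 0, 0])
side (54, 0.0836, [7, 0, 0, 4, 5, 15, 22, 1, 0, 0, 0, 0, 0, 0])
side (50, 0.0843, [5, 0, 0, 6, 3, 7, 25, 4, 0, 0, 0, 0, 0, 0])
t 13.43 tcp [0.6641 0.0468 0.2321] zaxis [-3.4e-03 -1.0e-04 -1.0e+00] F [ 0.21 -0.45 -0.85] w 0.002 d mm [-185.8  173.7   -4.1] units [-4.06  -7.445  0.157]
  return _methods._mean(a, axis=axis, dtype=dtype,
  ret = ret.dtype.type(ret / rcount)
```

The middle cap is down about 6.5 mm. On to the tall one, keeping the present height (tips at 0.159).

Emit:
{"method": "jog_arm", "body": {
  "increments": [
    [[-0.2, -0.4, 0, 0, 0, 0, -1], [-0.45, -0.85, 0, 0, 0, 0, -1], [-0.54, -1, 0, 0, 0, 0, -1], [-0.54, -1, 0, 0, 0, 0, -1], [-0.54, -1, 0, 0, 0, 0, -1]]
  ]
}}

```text
time: 13.85
tool_pos: [0.5579, 0.1474, 0.2326]
tcp_rot: [-3.101, -0.499, 0.005]
wrist_force: [0.2, 1.1, 0.1]
width: -0.002
grip_force: 0.0
```

Emit:
{"method": "jog_arm", "body": {
  "increments": [
    [[-0.54, -1, 0, 0, 0, 0, -1], [-0.5, -0.9, 0, 0, 0, 0, -1], [-0.4, -0.7, 0, 0, 0, 0, -1], [-0.25, -0.45, 0, 0, 0, 0, -1], [-0.1, -0.15, 0, 0, 0, 0, -1]]
  ]
}}

```text
time: 14.27
tool_pos: [0.4761, 0.2221, 0.2329]
tcp_rot: [-3.101, -0.504, 0.005]
wrist_force: [1.0, -0.7, -0.4]
width: -0.002
grip_force: 0.0
```

Emit:
{"method": "jog_arm", "body": {
  "increments": [
    [[0, 0, 0, 0, 0, 0, -1], [0, 0, 0, 0, 0, 0, -1], [0, 0, 0, 0, 0, 0, -1], [0, 0, 0, 0, 0, 0, -1], [0, 0, 0, 0, 0, 0, -1]]
  ]
}}

```text
time: 14.68
tool_pos: [0.48, 0.2201, 0.2342]
tcp_rot: [3.102, 0.498, 0.0]
wrist_force: [0.5, -0.1, -0.9]
width: -0.004
grip_force: 0.0
```

```bash
python3 -c "
from h import *;wcap('t');go('t',.124);sink('m','top')"
```

```text
wrist cap 1035 [0.4688 0.2062 0.111 ] [0.4948 0.2315 0.1172] mid [0.4818 0.2188 0.1141]
t 14.73 tcp [0.4799 0.2201 0.2342] zaxis [-1.e-04 -1.e-04 -1.e+00] F [ 0.11  0.29 -0.44] w -0.001 d mm [ -1.9   0.4 -37.2] units [-0.057 -0.033  1.239]
top (76, 0.0879, [0, 0, 0, 0, 0, 2, 6, 32, 24, 12, 0, 0, 0, 0])
top (71, 0.0808, [0, 0, 2, 16, 37, 13, 2, 1, 0, 0, 0, 0, 0, 0])
top (74, 0.0815, [0, 0, 1, 10, 36, 19, 8, 0, 0, 0, 0, 0, 0, 0])
top (72, 0.0811, [0, 0, 2, 18, 31, 14, 6, 1, 0, 0, 0, 0, 0, 0])
```

The middle cap's sink is confirmed at about 6.8 mm. Descending on the tall one.

Emit:
{"method": "jog_arm", "body": {
  "increments": [
    [[0, 0, 0.35, 0, 0, 0, -1], [0, 0, 0.4, 0, 0, 0, -1], [0, 0, 0.25, 0, 0, 0, -1], [0, 0, 0.15, 0, 0, 0, -1], [0, 0, 0.05, 0, 0, 0, -1]]
  ]
}}

```text
time: 15.3
tool_pos: [0.4782, 0.2203, 0.1962]
tcp_rot: [3.101, 0.5, -0.005]
wrist_force: [0.9, 0.3, 0.1]
width: 0.001
grip_force: 0.0
```

Emit:
{"method": "jog_arm", "body": {
  "increments": [
    [[0, 0, 0, 0, 0, 0, -1], [0, 0, 0, 0, 0, 0, -1], [0, 0, 0, 0, 0, 0, -1], [0, 0, 0, 0, 0, 0, -1], [0, 0, 0, 0, 0, 0, -1]]
  ]
}}

```text
time: 15.72
tool_pos: [0.4796, 0.2208, 0.1988]
tcp_rot: [-3.101, -0.5, -0.002]
wrist_force: [-0.6, -0.1, 0.1]
width: -0.001
grip_force: 0.0
```

Emit:
{"method": "jog_arm", "body": {
  "increments": [
    [[0, 0, 0.06, 0, 0, 0, -1], [0, 0, 0.06, 0, 0, 0, -1], [0, 0, 0.05, 0, 0, 0, -1], [0, 0, 0.04, 0, 0, 0, -1], [0, 0, 0.02, 0, 0, 0, -1]]
  ]
}}

```text
time: 16.13
tool_pos: [0.4791, 0.2206, 0.191]
tcp_rot: [3.101, 0.5, -0.001]
wrist_force: [0.0, -0.1, -0.7]
width: -0.004
grip_force: 0.0
```

Emit:
{"method": "jog_arm", "body": {
  "increments": [
    [[0, 0, 0.02, 0, 0, 0, -1], [0, 0, 0.02, 0, 0, 0, -1], [0, 0, 0.02, 0, 0, 0, -1], [0, 0, 0.02, 0, 0, 0, -1], [0, 0, 0.02, 0, 0, 0, -1]]
  ]
}}

```text
time: 16.55
tool_pos: [0.4794, 0.2207, 0.1884]
tcp_rot: [-3.101, -0.5, -0.0]
wrist_force: [-0.2, 0.4, 1.0]
width: 0.001
grip_force: 0.0
```

Emit:
{"method": "jog_arm", "body": {
  "increments": [
    [[0, 0, 0.02, 0, 0, 0, -1], [0, 0, 0.02, 0, 0, 0, -1], [0, 0, 0.02, 0, 0, 0, -1], [0, 0, 0.02, 0, 0, 0, -1], [0, 0, 0.02, 0, 0, 0, -1]]
  ]
}}

```text
time: 16.97
tool_pos: [0.4794, 0.2207, 0.1857]
tcp_rot: [-3.101, -0.5, -0.0]
wrist_force: [-1.7, -1.1, 3.8]
width: -0.003
grip_force: 2.0
```

Emit:
{"method": "jog_arm", "body": {
  "increments": [
    [[0, 0, 0.02, 0, 0, 0, -1], [0, 0, 0.02, 0, 0, 0, -1], [0, 0, 0.02, 0, 0, 0, -1], [0, 0, 0.02, 0, 0, 0, -1], [0, 0, 0.02, 0, 0, 0, -1]]
  ]
}}

```text
time: 17.38
tool_pos: [0.4794, 0.2207, 0.1824]
tcp_rot: [-3.101, -0.5, -0.0]
wrist_force: [-1.0, 0.1, 3.6]
width: -0.005
grip_force: 2.0
```

Emit:
{"method": "jog_arm", "body": {
  "increments": [
    [[0, 0, 0.02, 0, 0, 0, -1], [0, 0, 0.01, 0, 0, 0, -1], [0, 0, 0, 0, 0, 0, -1], [0, 0, 0, 0, 0, 0, -1], [0, 0, 0, 0, 0, 0, -1]]
  ]
}}

```text
time: 17.8
tool_pos: [0.4794, 0.2207, 0.1814]
tcp_rot: [-3.102, -0.5, -0.0]
wrist_force: [-0.2, 0.3, 3.0]
width: -0.002
grip_force: 1.2
```

Emit:
{"method": "jog_arm", "body": {
  "increments": [
    [[0, 0, -0.1, 0, 0, 0, -1], [0, 0, -0.5, 0, 0, 0, -1], [0, 0, -1, 0, 0, 0, -1], [0, 0, -1, 0, 0, 0, -1], [0, 0, -1, 0, 0, 0, -1]]
  ]
}}

```text
time: 18.22
tool_pos: [0.4787, 0.2204, 0.2897]
tcp_rot: [3.101, 0.5, -0.003]
wrist_force: [0.8, -0.4, 0.5]
width: 0.0
grip_force: 0.0
```

Emit:
{"method": "jog_arm", "body": {
  "increments": [
    [[0.3, 0.6, -0.3, 0, 0, 0, -1], [0.3, 0.8, 0, 0, 0, 0, -1], [0.3, 0.8, 0, 0, 0, 0, -1], [0.2, 0.4, 0, 0, 0, 0, -1], [0, 0, 0, 0, 0, 0, -1]]
  ]
}}

```text
time: 18.63
tool_pos: [0.5365, 0.1553, 0.2981]
tcp_rot: [3.102, 0.496, 0.0]
wrist_force: [-0.2, -0.6, 0.1]
width: -0.003
grip_force: 0.0
```

Emit:
{"method": "jog_arm", "body": {
  "increments": [
    [[0, 0, 0, 0, 0, 0, -1], [0, 0, 0, 0, 0, 0, -1], [0, 0, 0, 0, 0, 0, -1], [0, 0, 0, 0, 0, 0, -1], [0, 0, 0, 0, 0, 0, -1]]
  ]
}}

```text
time: 19.05
tool_pos: [0.5347, 0.1577, 0.2983]
tcp_rot: [-3.101, -0.502, 0.001]
wrist_force: [0.2, 0.6, -0.5]
width: -0.002
grip_force: 0.0
```

```bash
python3 - <<'E'
from h import *
from workcell import viewer
import cv2
for k in 'tms':
    print(k);sink(k,'top');sink(k,'side')
p,d=viewer.read_camera("side");a=cv2.imread("pics/side0.png")
W=[(296,265),(263,206),(347,198)]
f=lambda i:np.hstack([cv2.resize(i[v-32:v+32,u-26:u+26],None,fx=4,fy=4,interpolation=cv2.INTER_CUBIC) for u,v in W])
cv2.imwrite("pics/end.png",np.vstack([f(a),f(p)]))
E
```

```text
t
top (85, 0.1129, [0, 0, 0, 0, 0, 0, 12, 32, 32, 9, 0, 0, 0, 0])
top (62, 0.1066, [0, 0, 0, 6, 30, 19, 7, 0, 0, 0, 0, 0, 0, 0])
top (62, 0.1067, [0, 0, 0, 8, 26, 20, 8, 0, 0, 0, 0, 0, 0, 0])
top (62, 0.1068, [0, 0, 1, 10, 23, 22, 6, 0, 0, 0, 0, 0, 0, 0])
side (98, 0.1151, [14, 5, 3, 0, 0, 1, 3, 3, 17, 44, 8, 0, 0, 0])
side (81, 0.1092, [6, 0, 0, 3, 4, 22, 43, 3, 0, 0, 0, 0, 0, 0])
side (85, 0.1096, [4, 0, 0, 3, 4, 18, 48, 8, 0, 0, 0, 0, 0, 0])
side (84, 0.1094, [5, 0, 0, 1, 7, 17, 50, 4, 0, 0, 0, 0, 0, 0])
m
top (76, 0.0879, [0, 0, 0, 0, 0, 2, 6, 32, 24, 12, 0, 0, 0, 0])
top (73, 0.0812, [0, 0, 1, 19, 28, 19, 5, 1, 0, 0, 0, 0, 0, 0])
top (74, 0.081, [0, 0, 3, 21, 26, 23, 1, 0, 0, 0, 0, 0, 0, 0])
top (72, 0.0814, [0, 0, 0, 14, 35, 23, 0, 0, 0, 0, 0, 0, 0, 0])
side (60, 0.09, [4, 5, 3, 3, 1, 0, 2, 3, 8, 23, 8, 0, 0, 0])
side (53, 0.0838, [3, 0, 0, 4, 7, 15, 19, 5, 0, 0, 0, 0, 0, 0])
side (55, 0.0835, [6, 0, 2, 3, 5, 19, 15, 5, 0, 0, 0, 0, 0, 0])
side (50, 0.0841, [4, 0, 0, 3, 5, 11, 23, 4, 0, 0, 0, 0, 0, 0])
s
top (75, 0.0632, [0, 0, 0, 0, 0, 0, 9, 24, 33, 8, 1, 0, 0, 0])
top (77, 0.0561, [0, 0, 4, 13, 45, 11, 4, 0, 0, 0, 0, 0, 0, 0])
top (75, 0.056, [0, 0, 0, 22, 35, 11, 6, 1, 0, 0, 0, 0, 0, 0])
top (75, 0.0564, [0, 0, 2, 14, 37, 17, 4, 1, 0, 0, 0, 0, 0, 0])
side (58, 0.0651, [7, 2, 4, 1, 0, 1, 2, 3, 8, 24, 6, 0, 0, 0])
side (44, 0.0583, [3, 0, 1, 3, 2, 20, 14, 1, 0, 0, 0, 0, 0, 0])
side (45, 0.0586, [4, 1, 3, 2, 2, 19, 13, 1, 0, 0, 0, 0, 0, 0])
side (47, 0.0582, [2, 0, 4, 2, 6, 19, 12, 2, 0, 0, 0, 0, 0, 0])
```

View pics/end.png

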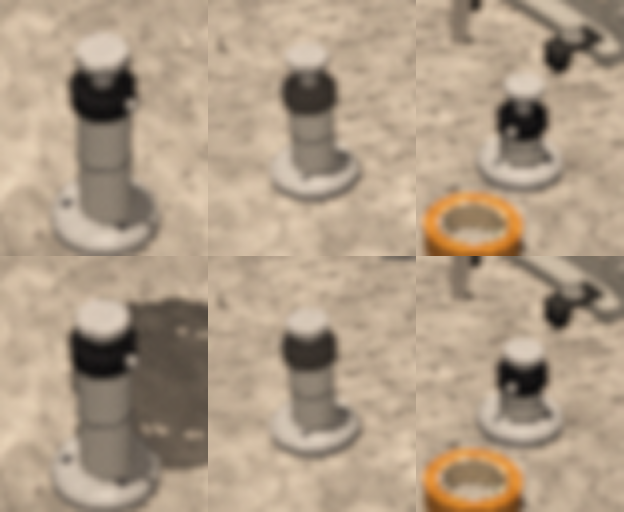

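The lower row shows all three caps sunk about half-way (short about 6.9 mm, middle about 6.6, tall about 6.2). The feet are in the same place as at the start, and the arm is clear. Handing in.

```bash
python3 -c "
from workcell import bot
print(bot.finish_job())"
```

```text
the job is handed in; nothing more can be done
None
```

I pressed the short, middle and tall caps in that order, the short one in two touches, to about 6.9, 6.6 and 6.2 mm by the cameras (half-way is 7 mm), and handed the job in with the gauges unmoved and the arm clear; no verdict came back.

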